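# Free a tin from a ratchet clamp and stand it on the trivet

## Task

Free the tin from the ratchet clamp: push the upright thumb post of the sprung pawl gently, with no more than about 9 N, just far enough to lift the pawl off the ratchet wheel, and keep it there while the spring swings the clamp arm fully back by itself; do not touch the arm or move the tin meanwhile. Then let the pawl drop back onto the wheel, lift the tin out, set it down upright, wholly on the round trivet, and leave it there without disturbing the things around.

Things in the scene. Friction and masses are not known exactly. Their poses are not given: they have to be found in the camera images.
- clamp: tin clamp fixed on the worktop: wooden board 240 x 215 mm, top 18 mm above the worktop. Origin on the ratchet wheel's axis at worktop height, z up; other entries use its axes. Board spans x -102 to 138, y -78 to 136 mm. Toothed steel wheel 69 mm across, 22 to 32 mm high. The tin stands on the board at x 47, y 85 mm against two wooden dowels, 52 mm high, on its +x side
- clamp_arm (a joint): angle of wheel and arm, rad: 0 clamped, 1.2 fully back (anticlockwise from above). The dark steel arm, 34 to 57 mm high, lies along the clamp's +y and presses a sprung rubber pad in +x on the tin; it swings to -x. A damped spring swings it back in 2 to 4 s while the pawl is off the wheel; a pawl dropped before 0.85 catches the next tooth (one each 0.42 rad)
- pawl (a joint): angle of the pawl, rad: about 0 in the teeth, grows as its nose lifts off. Flat steel lever at the wheel's -y side: pivot at clamp x 50, y -33 mm, nose on a tooth at x 0, y -29 mm, tail to +x. It is clear of the teeth at 0.11 to 0.125; its tail meets a rigid brass stop screw (clamp x 98 mm, 27 mm high) from 0.135 to 0.16, set differently each time: there the force shoots up
- pawl_tail (a point): centre of the slotted cross plate on the pawl's tail, 36 mm along the clamp's y, 55 mm from the pivot, top 38 mm above the worktop. The thumb post, an upright round steel pin 12 mm across, 38 to 88 mm high, is screwed in the slot up to 7 mm to either side of this point along y, each time elsewhere. Pushed to +y it lifts the nose: 2 to 8 N; clear after 6 to 7 mm. It springs back
- tin_center (a point): centre of the tin: an upright green can 57 mm across, 72 mm high, 0.15 to 0.25 kg; this point is 36 mm above its underside. In the clamp its top is 90 mm above the worktop and its upper 30 mm is free all round, above dowels and pad
- trivet_top (a point): centre of the top face of the round black wire trivet, 196 mm across, 8 mm thick, fixed on the worktop; the tin goes here
- spice_jar: round spice jar with a dark cap, 41 mm across, 105 mm high, origin under its foot; bystander
- salt_shaker: glass salt shaker with a metal cap, 44 mm across, 90 mm high, origin under its foot; bystander

How it is judged:
On the way, in this order (a step that is already met when the one before it is completed fails the run):
1. the clamp arm has swung fully back, the tin still standing in the clamp (value of joint clamp_arm above 1.1 rad and distance of tin_center from where it was at the start of the episode below 0.012 m), for 0.2 s.
2. the tin is lifted out of the clamp (height (world z) of tin_center above 0.085 m), for 0.1 s.
At the end, for the whole second after the job is handed in: The tin stands upright (within 0.1 rad) and at rest on the trivet, its axis within 65 mm of the trivet's centre (wholly on it); the clamp arm is fully back (over 1.1 rad) and the pawl has dropped back onto the wheel (below 0.05 rad) (horizontal distance between tin_center and trivet_top below 0.065 m and height (world z) of tin_center between 0.04 and 0.048 m and angle between tin_center's own z axis and vertical below 0.1 rad and linear speed of tin below 0.02 m/s and value of joint clamp_arm above 1.1 rad and value of joint pawl below 0.05 rad); the robot touches nothing.
It fails at once if the robot presses on the pawl or its post with more than 12 N (contact force between any of the fingers, the arm and pawl above 12 N).
It fails at once if the robot pushes the clamp arm with more than 5 N (contact force between any of the fingers, the arm and clamp_arm above 5 N).
It fails at once if the tin is shifted by more than 15 mm before the arm is fully back (distance of tin_center from where it was at the start of the episode above 0.015 m and value of joint clamp_arm below 1.1 rad).
It fails at once if the tin is let go more than 30 mm above where it can stand (height (world z) of tin_center above 0.084 m and contact force between the fingers and tin below 0.05 N).
It fails at once if the spice jar or the salt shaker is shifted by more than 20 mm (distance of any of spice_jar, salt_shaker from where it was at the start of the episode above 0.02 m).
It also fails if it takes over 72 s, if anything falls off the work surface, if the arm or the gripper's body presses on something with over 40 N, if the wrist force passes 120 N, or if a joint passes its speed limit or range.

## Robot

A 7-joint arm with a two-finger parallel gripper is mounted at the origin on a cart in front of the work surface, level with it; the furniture and walls round the work are solid. World frame = base frame: x ahead of the robot, y to its left, z up, the work surface at z = 0. Lengths are in m, angles in rad, forces in N, time in s.
With the tool pointing down it reaches from about 0.425 to 0.875 m from the base axis. Payload 8.4 kg.
Tool frame: the origin (TCP) lies midway between the tips of the shut fingers; the grasp point (between the pads) lies 19 mm behind it (robot.grip_point_offset is the distance from the TCP to the grasp point, in m); z points along the fingers, y is the line along which they close (so a half turn about z gives the same grasp; the last joint's range is limited). The gripper opens to 85 mm and grips with 20 to 120 N. Pads are 22 mm wide; open, the fingers measure 114 mm over their backs; the gripper's body (76 mm by 85 mm) begins 54 mm behind the grasp point. The pads swing forward as they close: fully open they stand 13 mm farther back than shut.
Start: joints at [1.012, 0.333, 0.04, 1.465, -0.013, 1.343, -0.059], TCP at [0.288, -0.582, 0.231] pointing down, gripper open.
Joint ranges: [-2.58, 2.58], [-0.38, 2.09], [-1.3, 1.39], [0.25, 2.4], [-1.5, 4.64], [0.08, 2.09], [-2.65, 2.65]. Speed limits (rad/s): [2.22, 2.22, 2.79, 2.79, 3.14, 3.14, 3.14].

## Interface

Orientations are given as a 3x3 rotation matrix whose columns are the frame's x, y, z axes.
In Python, from station import readout, cams, robot gives the robot as it stands.
- The arm moves only by the tool move_arm, never from a script. Its argument "motion" is a list of rows, each a list of 2 entries, a list of its own where there are three numbers: the shift along the tool's x, y, z in mm, then the turn, a rotation vector about the tool's x, y, z in rad. In form: [[[x, y, z], [rx, ry, rz]], ...]. A call has 1 to 12 rows; each row is the pose to reach, as a shift and turn from the pose commanded when the call began, along the tool's axes at that moment; what a row does not reach only later rows make up. A row lasts 1/10 s, in which the tool goes at most 50 mm and 8.59 degrees, less where a joint would pass 70% of its speed; a pose out of reach is approached as far as the arm can. A call with a gripper value outside its range is refused whole. "fingers" is the opening, from 0 (shut) to 1 (fully open), set as the call begins (left out, the last holds). The fingers move at their own pace and stop on an object; "force" is the grip in N (left out, the last holds). Time passes only in rows, so rows that repeat a pose let the fingers close. It gives the time, the measured TCP pose, the force, the opening and the grip force at its end, in the units of the state.
- readout.observe(): the state, without advancing time (a new reading comes with each control period).
- cams.capture(name): name is "scene" or "side" or "wrist"; returns (picture, depth): 420x560x3 uint8, red, green, blue; 420x560 float32, m along the optical axis (not along the pixel's ray), 0 where there is no reading.
- cams.camera_model(name): a dict with "intrinsics" (3x3 intrinsics, pixels), "eye" and "orientation" of the camera in the world; the wrist camera has in their place "mount" (4x4, takes a point from camera to tool coordinates, whose origin is the TCP and whose axes are the flange's). Camera axes: x right, y down, z forward; pixel columns grow to the right and rows downward; lengths in m; the calibration is good to about 2 mm. The wrist camera is an equidistant fisheye: a pixel r from the principal point sees the ray r / f radians off the axis. A picture is of the moment at which its call begins: read the wrist's pose just before it. camera_model takes no time and is no camera call.
- robot.close_job(): hands the job in; it is judged then, once.
The state is a dict: "clock": time; "qpos": joint angles; "qd": joint speeds; "tau": joint torques, N m; "ee_pos": TCP position; "ee_rot": TCP orientation; "force": force on the tool from outside, world axes, zero at the start; "torque": the same for the moment, N m; "width": finger opening in m; "finger_force": force on a finger pad.
Only numpy, scipy, OpenCV 4.12 (cv2) and the standard library are available. Lean on these libraries where they do the work, as an engineer would, in place of code of your own. Each camera call takes 0.05 s, during which the arm holds its last target. There are 200 camera calls.

## Working session

There is one attempt and no reset: what is moved stays moved. The work goes in short steps, Python scripts to look and compute and a tool call to move; the robot and the scene stay as the last step left them, time stands still between calls to the robot, and variables do not carry over. Pictures are saved under pics/ and viewed, at most 10 in all, crops included, and the job is handed in when it is done.

Besides the shell and the picture viewer there is one more tool, called as a command line: name --argument value ..., lists and objects as JSON in quotes. move_arm: Moves the arm, as the interface text tells. Its arguments: {"type":"object","properties":{"motion":{"type":"array","items":{"type":"array"}},"fingers":{"type":"number"},"force":{"type":"number"}},"required":["motion"]}

```bash
ls; mkdir -p pics; cat > h.py <<'E'
import numpy as np, cv2
from station import readout, cams, robot
def save(n,f):
    p,d=cams.capture(n); cv2.imwrite('pics/'+f+'.png',p[:,:,::-1]); np.savez('pics/'+f+'.npz',p=p,d=d); return p,d
def pts(n,d):
    m=cams.camera_model(n);K=np.array(m['intrinsics']);v,u=np.mgrid[:d.shape[0],:d.shape[1]]
    c=np.stack([(u-K[0,2])/K[0,0]*d,(v-K[1,2])/K[1,1]*d,d],-1)
    return c@np.array(m['orientation']).T+np.array(m['eye'])
E
python3 - <<'E'
from h import *
s=readout.observe();print(s['clock'],s['ee_pos'],s['ee_rot'],s['force'],s['width'])
a=[save(n,n+'0')[0] for n in('scene','side')]
for n in ('scene','side','wrist'):print(n,cams.camera_model(n))
E
```

```text
pics
0.0 [ 0.28819465 -0.58210144  0.23043787] [[ 8.96148342e-01  4.43753821e-01 -8.34014268e-04]
 [ 4.43754585e-01 -8.96147276e-01  1.38834172e-03]
 [-1.31317672e-04 -1.61425778e-03 -9.99998688e-01]] [0.14386824 0.85623645 0.27855367] 0.08537246995687844
scene {'intrinsics': array([[515.91160009,   0.        , 285.13175623],
       [  0.        , 515.91160009, 215.15571065],
       [  0.        ,   0.        ,   1.        ]]), 'eye': array([-0.1607085 ,  0.67341281,  0.60192453]), 'orientation': array([[-0.64033787, -0.34015299,  0.68866781],
       [-0.76789436,  0.3039106 , -0.56389413],
       [-0.01748317, -0.8899069 , -0.45580703]])}
side {'intrinsics': array([[487.41394844,   0.        , 281.82999038],
       [  0.        , 487.41394844, 211.96541553],
       [  0.        ,   0.        ,   1.        ]]), 'eye': array([0.4852968 , 0.8827954 , 0.82759902]), 'orientation': array([[-0.98902377, -0.09961955,  0.10912349],
       [-0.14774506,  0.65756444, -0.73876952],
       [ 0.00184016, -0.74678307, -0.66506516]])}
wrist {'intrinsics': array([[325.1922621 ,   0.        , 279.71709865],
       [  0.        , 325.1922621 , 208.88888657],
       [  0.        ,   0.        ,   1.        ]]), 'mount': array([[-1.32987450e-03, -9.64568944e-01, -2.63827565e-01,
         6.57211606e-02],
       [ 9.99999100e-01, -1.32930463e-03, -1.80676140e-04,
        -8.66596337e-04],
       [-1.76432609e-04, -2.63827568e-01,  9.64569844e-01,
        -1.41733296e-01],
       [ 0.00000000e+00,  0.00000000e+00,  0.00000000e+00,
         1.00000000e+00]])}
```

View pics/scene0.png

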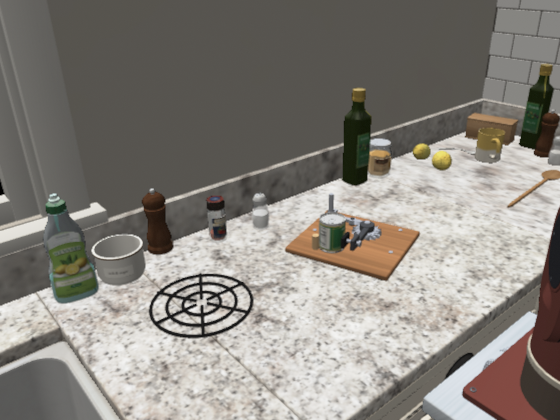

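View pics/side0.png

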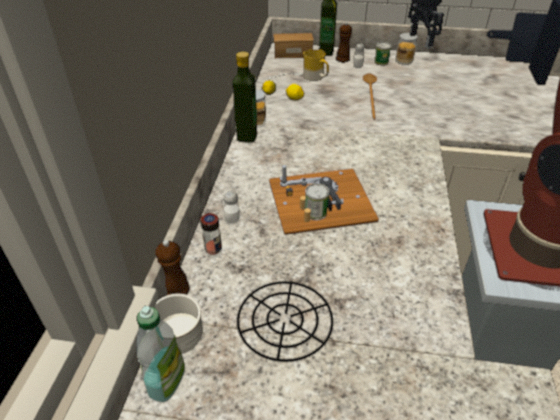

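The scene view shows the trivet at (202,302), jars at (217,217) and (260,210), and the board with the tin at (332,232). In the side view the trivet is at (285,318), the board at (322,200), the tin at (317,200) and the post at (284,175).

```bash
python3 - <<'E'
from h import *
for n,tp,bx in(('side',(285,318),(260,165,385,235)),('scene',(202,302),(280,205,425,280))):
    z=np.load(f'pics/{n}0.npz');p,d=z['p'],z['d'];P=pts(n,d)
    m=cams.camera_model(n)
    print(n,'trivet',P[tp[1],tp[0]])
    hsv=cv2.cvtColor(p,cv2.COLOR_RGB2HSV)
    M=np.zeros(d.shape,bool);M[bx[1]:bx[3],bx[0]:bx[2]]=1
    b=M&(hsv[...,1]>120)&(abs(P[...,2]-.018)<.006)
    q=(P[b][:,:2]*1000).astype(np.float32);r=cv2.minAreaRect(q);print('board',r,cv2.boxPoints(r),np.median(P[b][:,2]))
    t=M&(P[...,2]>.083)&(P[...,2]<.095);q=P[t]
    print('top',len(q));
    if len(q): print(q.min(0),q.max(0),q.mean(0))
    # dark trivet
    T=(p.max(2)<60)&(abs(P[...,2])<.02)&(np.hypot(P[...,0]-P[tp[1],tp[0],0],P[...,1]-P[tp[1],tp[0],1])<.12)
    q=(P[T][:,:2]*1000).astype(np.float32);print('triv',cv2.minEnclosingCircle(q),len(q))
    if n=='side':
        for nm,(u0,v0,u1,v1) in dict(post=(278,165,290,186)).items():
            s=P[v0:v1,u0:u1].reshape(-1,3);s=s[s[:,2]>.045];print(nm,s.round(3))
        for nm,(u,v) in dict(salt=(232,200),spice=(210,222)).items(): print(nm,P[v,u])
E
```

```text
side trivet [0.56612415 0.28752921 0.00204803]
board ((526.8887329101562, -85.92678833007812), (237.7528076171875, 218.0962371826172), 19.648361206054688) [[ 378.26697   -23.199898]
 [ 451.60107  -228.59724 ]
 [ 675.5105   -148.65369 ]
 [ 602.1764     56.743668]] 0.018757741208205836
top 351
[ 0.50759749 -0.1169069   0.08303492] [0.63253516 0.00469483 0.0948681 ] [ 0.53960784 -0.02942547  0.08784696]
triv ((567.398193359375, 290.6127014160156), 97.80998992919922) 773
post [[ 0.633 -0.115  0.09 ]
 [ 0.63  -0.117  0.089]
 [ 0.627 -0.115  0.091]
 [ 0.625 -0.116  0.09 ]
 [ 0.632 -0.109  0.091]
 [ 0.629 -0.111  0.09 ]
 [ 0.627 -0.115  0.087]
 [ 0.624 -0.112  0.09 ]
 [ 0.632 -0.112  0.086]
 [ 0.629 -0.107  0.09 ]
 [ 0.627 -0.11   0.087]
 [ 0.624 -0.111  0.087]
 [ 0.632 -0.111  0.083]
 [ 0.629 -0.112  0.083]
 [ 0.627 -0.112  0.083]
 [ 0.624 -0.113  0.083]
 [ 0.632 -0.111  0.08 ]
 [ 0.629 -0.109  0.082]
 [ 0.627 -0.111  0.081]
 [ 0.624 -0.108  0.083]
 [ 0.632 -0.112  0.076]
 [ 0.629 -0.111  0.077]
 [ 0.627 -0.112  0.077]
 [ 0.625 -0.114  0.076]
 [ 0.632 -0.112  0.073]
 [ 0.63  -0.114  0.072]
[... 711 characters left out ...]
2  0.051]
 [ 0.632 -0.11   0.049]
 [ 0.629 -0.113  0.047]
 [ 0.626 -0.109  0.05 ]
 [ 0.624 -0.114  0.047]
 [ 0.626 -0.107  0.045]]
salt [0.73225848 0.02374032 0.07640288]
spice [0.75325764 0.13722148 0.10613518]
scene trivet [5.72657681e-01 2.85059995e-01 1.39785440e-04]
board ((525.7611694335938, -87.09640502929688), (239.3555908203125, 217.42837524414062), 19.672161102294922) [[ 376.47116   -25.015469]
 [ 449.66574  -229.75348 ]
 [ 675.05115  -149.17734 ]
 [ 601.85657    55.56067 ]] 0.018224325099364558
top 324
[ 0.50519565 -0.05569401  0.08311914] [0.5642104  0.00255249 0.09216384] [ 0.53371403 -0.02524115  0.08750968]
triv ((565.6641845703125, 290.0398864746094), 100.16098022460938) 1388
```

Clamp x axis heads at about 19.7° in world, and the post is at about (0.6285, -0.116). Next I go above its -y side with the fingers shut.

move_arm --motion '[[[42,-20,5],[0,0,-0.12]],[[85,-40,10],[0,0,-0.24]],[[127,-59,15],[0,0,-0.36]],[[169,-79,20],[0,0,-0.48]],[[212,-99,25],[0,0,-0.6]],[[254,-118,30],[0,0,-0.73]],[[296,-138,35],[0,0,-0.85]],[[339,-158,40],[0,0,-0.97]],[[381,-178,45],[0,0,-1.09]],[[424,-197,50],[0,0,-1.21]],[[466,-217,55],[0,0,-1.33]],[[508,-237,60],[0,0,-1.454]]]' --fingers 0

```text
clock: 1.3
ee_pos: [0.6392, -0.1432, 0.1708]
ee_rot: [[-0.341, 0.94, -0.0], [0.94, 0.341, 0.0], [0.0, -0.0, -1.0]]
force: [0.7, -0.6, -0.3]
width: -0.0001
finger_force: 0.0
```

```bash
python3 - <<'E'
from h import *
save('wrist','w1')
s=readout.observe();print(s['clock'],s['ee_pos'],s['ee_rot'],s['force'],s['width'],s['qd'])
p,d=save('wrist','w2')
np.savez('pics/w2s.npz',pos=s['ee_pos'],R=s['ee_rot'])
E
```

```text
1.35 [ 0.64269184 -0.13354656  0.16974664] [[-3.56338498e-01  9.34356519e-01  8.78114792e-04]
 [ 9.34344030e-01  3.56328481e-01  5.58998470e-03]
 [ 4.91014133e-03  2.81238806e-03 -9.99983990e-01]] [-1.27993878  7.02924172 -0.4561316 ] -0.00012188144306792087 [ 0.0180074  -0.04336331 -0.00303913  0.0657169  -0.06559998  0.00137732
 -0.07027715]
```

View pics/w2.png

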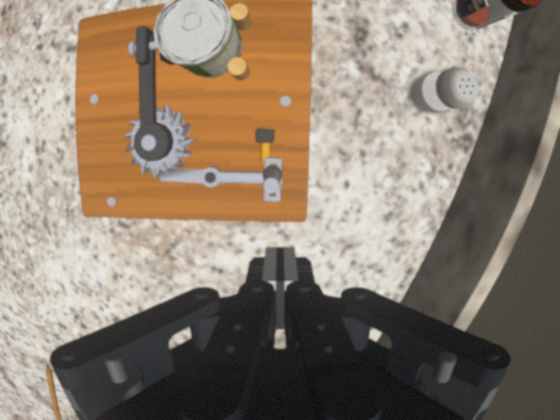

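The picture shows the post at (272,175) in the slotted cross plate, the stop screw at (265,147), the fingertips at (281,258) and the tin at (197,33). I'll locate the post from depth now that the arm has settled.

```bash
cat >> h.py <<'E'
def wpts(d,s):
    m=cams.camera_model('wrist');K=np.array(m['intrinsics']);T=np.array(m['mount']);v,u=np.mgrid[:d.shape[0],:d.shape[1]]
    x=u-K[0,2];y=v-K[1,2];r=np.hypot(x,y)+1e-9;t=np.tan(r/K[0,0])
    c=np.stack([x/r*t*d,y/r*t*d,d],-1)
    q=c@T[:3,:3].T+T[:3,3]
    return q@np.array(s['ee_rot']).T+np.array(s['ee_pos'])
th=np.radians(19.66);EX=np.array([np.cos(th),np.sin(th)]);EY=np.array([-EX[1],EX[0]])
O=np.array([.5263,-.0865])-.018*EX-.029*EY
def clamp(q): return np.stack([(q[...,:2]-O)@EX,(q[...,:2]-O)@EY],-1)
E
python3 - <<'E'
from h import *
save('wrist','w3')
s=readout.observe();print(s['clock'],s['ee_pos'],s['ee_rot'],s['force'],s['qd'].round(3) )
p,d=save('wrist','w4')
P=wpts(d,s)
q=P[155:200,255:290].reshape(-1,3);t=q[(q[:,2]>.082)&(q[:,2]<.095)];print('post top',t.mean(0),t.min(0),t.max(0),len(t),clamp(t.mean(0)),clamp(t).min(0),clamp(t).max(0))
q=P[0:75,150:245].reshape(-1,3);t=q[(q[:,2]>.085)&(q[:,2]<.095)];print('tin',t.mean(0),len(t),clamp(t.mean(0)),clamp(t).min(0),clamp(t).max(0))
hsv=cv2.cvtColor(p,cv2.COLOR_RGB2HSV);b=(hsv[...,1]>120)&(abs(P[...,2]-.018)<.006)&(abs(P[...,0]-.5)<.4)
b=cv2.morphologyEx(b.astype(np.uint8),cv2.MORPH_OPEN,np.ones((5,5)))>0
print('board',cv2.minAreaRect((P[b][:,:2]*1000).astype(np.float32)))
print('tcp clamp',clamp(s['ee_pos']))
# finger tip
f=P[245:275,265:300].reshape(-1,3);f=f[f[:,2]>.13];print('tip',clamp(f).min(0),clamp(f).max(0),f[:,2].min())
E
```

```text
1.45 [ 0.6395657  -0.13997237  0.17006971] [[-3.42872066e-01  9.39381323e-01 -1.21483838e-03]
 [ 9.39377229e-01  3.42874166e-01  2.77993876e-03]
 [ 3.02795925e-03 -1.88028165e-04 -9.99995398e-01]] [-0.6238518  -1.21163375 -0.24563931] [ 0.047 -0.028  0.063  0.015  0.01   0.006 -0.014]
post top [ 0.6270684  -0.11359566  0.0866677 ] [ 0.62160331 -0.11932263  0.08221671] [ 0.63276071 -0.10845417  0.08874125] 207 [ 0.10377817 -0.03041844] [ 0.09845532 -0.03604373] [ 0.10908421 -0.02534565]
tin [ 0.53566799 -0.02965597  0.08653419] 3182 [0.04594638 0.0793786 ] [0.01766989 0.05501236] [0.07474706 0.10296883]
board ((526.4902954101562, -88.65548706054688), (237.05807495117188, 211.43954467773438), 19.51019859313965)
tcp clamp [ 0.10667281 -0.05946211]
tip [ 0.09871855 -0.0525166 ] [0.11417857 0.00760908] 0.17297729849291316
```

move_arm --motion '[[[-5,-2,20],[0,0,0]],[[-5,-2,45],[0,0,0]],[[-5,-2,70],[0,0,0]],[[-5,-2,90],[0,0,0]],[[-5,-2,105],[0,0,0]],[[-5,-2,112],[0,0,0]],[[-5,-2,112],[0,0,0]],[[-5,-2,112],[0,0,0]],[[-5,-2,112],[0,0,0]],[[-5,-2,112],[0,0,0]],[[-5,-2,112],[0,0,0]]]'

```text
clock: 2.6
ee_pos: [0.6386, -0.1501, 0.0599]
ee_rot: [[-0.336, 0.942, 0.001], [0.942, 0.336, -0.0], [-0.0, 0.001, -1.0]]
force: [0.1, 0.1, -0.1]
width: 0.0002
finger_force: 0.0
```

```bash
python3 - <<'E'
from h import *
s=readout.observe();print(s['clock'],s['ee_pos'],clamp(s['ee_pos']),s['force'],s['force'][:2]@EY,s['qd'].round(3))
p,d=save('wrist','w5')
P=wpts(d,s)
q=P.reshape(-1,3);c=clamp(q);k=(q[:,2]>.06)&(q[:,2]<.095)&(abs(c[:,0]-.104)<.02)&(c[:,1]>-.045)&(c[:,1]<-.0);print(c[k].min(0),c[k].max(0),c[k].mean(0),k.sum())
s=readout.observe();print(s['force'][:2]@EY,clamp(s['ee_pos']))
E
```

```text
2.6 [ 0.63863602 -0.15006786  0.05993906] [ 0.10240083 -0.06865631] [ 0.12800518  0.11584317 -0.07296991] 0.06602437670230907 [ 0.002  0.004  0.001  0.001  0.     0.001 -0.001]
[ 0.09791693 -0.03641725] [ 0.10989241 -0.02467452] [ 0.10369055 -0.02908461] 1051
0.365748423741694 [ 0.10230106 -0.06862028]
```

View pics/w5.png

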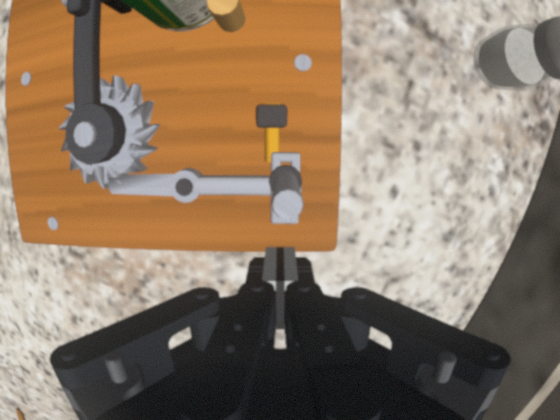

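The post top is at (287,203) and the fingertips at (281,255), with roughly 20 mm of gap. I'll approach gently.

move_arm --motion '[[[4,1,0],[0,0,0]],[[8,2,0],[0,0,0]],[[12,2,0],[0,0,0]],[[15,2,0],[0,0,0]],[[17,2,0],[0,0,0]],[[17,2,0],[0,0,0]],[[17,2,0],[0,0,0]]]'

```text
clock: 3.35
ee_pos: [0.6345, -0.1335, 0.0593]
ee_rot: [[-0.336, 0.942, -0.0], [0.942, 0.336, -0.0], [-0.0, -0.0, -1.0]]
force: [0.8, 0.3, -0.1]
width: -0.0001
finger_force: 0.0
```

move_arm --motion '[[[0.5,0,0],[0,0,0]],[[1,0,0],[0,0,0]],[[1.5,0,0],[0,0,0]],[[1.5,0,0],[0,0,0]]]'

```text
clock: 3.75
ee_pos: [0.634, -0.1319, 0.0593]
ee_rot: [[-0.336, 0.942, 0.0], [0.942, 0.336, 0.0], [0.0, 0.0, -1.0]]
force: [0.3, 0.2, 0.3]
width: -0.0
finger_force: 0.0
```

move_arm --motion '[[[0.5,0,0],[0,0,0]],[[1,0,0],[0,0,0]],[[1,0,0],[0,0,0]]]'

```text
clock: 4.05
ee_pos: [0.6336, -0.1309, 0.0593]
ee_rot: [[-0.336, 0.942, 0.0], [0.942, 0.336, 0.0], [0.0, 0.0, -1.0]]
force: [0.3, 0.2, 0.3]
width: -0.0001
finger_force: 0.0
```

move_arm --motion '[[[0.5,0,0],[0,0,0]],[[1,0,0],[0,0,0]],[[1,0,0],[0,0,0]]]'

```text
clock: 4.35
ee_pos: [0.6334, -0.1305, 0.0594]
ee_rot: [[-0.336, 0.942, 0.0], [0.942, 0.336, -0.0], [-0.0, 0.0, -1.0]]
force: [1.5, -2.0, -0.5]
width: 0.0001
finger_force: 0.8
```

move_arm --motion '[[[0.5,0,0],[0,0,0]],[[1,0,0],[0,0,0]],[[1,0,0],[0,0,0]]]'

```text
clock: 4.65
ee_pos: [0.6332, -0.1299, 0.0595]
ee_rot: [[-0.336, 0.942, 0.001], [0.942, 0.336, -0.001], [-0.001, 0.0, -1.0]]
force: [3.0, -4.8, -1.3]
width: 0.0005
finger_force: 2.2
```

move_arm --motion '[[[0.5,0,0],[0,0,0]],[[1,0,0],[0,0,0]],[[1,0,0],[0,0,0]]]'

```text
clock: 4.95
ee_pos: [0.6328, -0.1289, 0.0594]
ee_rot: [[-0.336, 0.942, 0.001], [0.942, 0.336, -0.001], [-0.001, 0.0, -1.0]]
force: [2.0, -4.3, -0.6]
width: -0.0001
finger_force: 2.4
```

```bash
python3 - <<'E'
from h import *
s=readout.observe();print(s['clock'],s['ee_pos'],clamp(s['ee_pos']),s['force'],s['force'][:2]@EY)
p,d=save('wrist','w6')
P=wpts(d,s)
q=P.reshape(-1,3);c=clamp(q);k=(q[:,2]>.06)&(q[:,2]<.095)&(abs(c[:,0]-.104)<.02)&(c[:,1]>-.045)&(c[:,1]<-.0);print(c[k].min(0),c[k].max(0),c[k].mean(0),k.sum())
E
```

```text
4.95 [ 0.63279728 -0.12889958  0.05944483] [ 0.10402427 -0.04675765] [ 1.99991401 -4.28397934 -0.60877098] -4.707094437649352
[ 0.08929462 -0.04486365] [ 0.11659529 -0.02299336] [ 0.10314947 -0.03219147] 2413
```

Contact came at clamp y ≈ -48.5 mm (TCP), and the force is now about 4.7 N. I'll continue in small steps.

move_arm --motion '[[[0.5,0,0],[0,0,0]],[[1,0,0],[0,0,0]],[[1.5,0,0],[0,0,0]],[[2,0,0],[0,0,0]],[[2,0,0],[0,0,0]]]'

```text
clock: 5.5
ee_pos: [0.6321, -0.127, 0.0594]
ee_rot: [[-0.336, 0.942, 0.001], [0.942, 0.336, -0.001], [-0.001, 0.0, -1.0]]
force: [2.6, -4.7, -0.7]
width: 0.0003
finger_force: 2.8
```

move_arm --motion '[[[0.5,0,0],[0,0,0]],[[1,0,0],[0,0,0]],[[1.5,0,0],[0,0,0]],[[1.5,0,0],[0,0,0]]]'

```text
clock: 5.9
ee_pos: [0.6316, -0.1256, 0.0594]
ee_rot: [[-0.336, 0.942, 0.0], [0.942, 0.336, -0.001], [-0.001, 0.0, -1.0]]
force: [2.4, -4.6, -1.0]
width: -0.0001
finger_force: 2.7
```

```bash
python3 - <<'E'
from h import *
s=readout.observe();print(s['clock'],clamp(s['ee_pos']),s['force'],s['force'][:2]@EY)
E
```

```text
5.9 [ 0.10398027 -0.04326824] [ 2.42786943 -4.61552514 -1.03755273] -5.163293417948602
```

move_arm --motion '[[[0.5,0,0],[0,0,0]],[[1,0,0],[0,0,0]],[[1,0,0],[0,0,0]],[[1,0,0],[0,0,0]]]'

```text
clock: 6.3
ee_pos: [0.631, -0.1241, 0.0593]
ee_rot: [[-0.336, 0.942, -0.0], [0.942, 0.336, -0.0], [-0.0, -0.0, -1.0]]
force: [1.4, -4.6, -0.6]
width: -0.0002
finger_force: 2.2
```

```bash
cat > chk.py <<'E'
from h import *
import sys
s=readout.observe();print(s['clock'],clamp(s['ee_pos']),s['force'][:2]@EY,s['force'])
for n in sys.argv[2:]:
    p,d=save(n,n[0]+sys.argv[1])
    P=wpts(d,s) if n=='wrist' else pts(n,d)
    c=clamp(P);k=(P[...,2]>.034)&(P[...,2]<.066)&(p.max(2)<90)&(np.hypot(c[...,0],c[...,1])<.12)&(np.hypot(c[...,0],c[...,1])>.03)&(c[...,1]>-.02)&(c[...,0]<.03)
    print(n,'arm angle',np.arctan2(-c[k][:,0].mean(),c[k][:,1].mean()),k.sum())
E
python3 chk.py 7 wrist side; python3 - <<'E'
E
```

```text
6.3 [ 0.10394253 -0.04163408] -4.800762990741444 [ 1.39173151 -4.60072821 -0.55029883]
wrist arm angle 0.23096698690175033 3203
side arm angle 0.12153257653096512 224
```

move_arm --motion '[[[0,0,0],[0,0,0]],[[0,0,0],[0,0,0]],[[0,0,0],[0,0,0]],[[0,0,0],[0,0,0]],[[0,0,0],[0,0,0]]]'

```text
clock: 6.9
ee_pos: [0.6309, -0.1237, 0.0592]
ee_rot: [[-0.336, 0.942, -0.001], [0.942, 0.336, 0.0], [0.0, -0.0, -1.0]]
force: [-0.2, -3.1, 0.4]
width: -0.0
finger_force: 1.8
```

```bash
python3 chk.py 8 wrist side
```

```text
6.9 [ 0.10397732 -0.04122379] -2.835128974292348 [-0.17173274 -3.07198579  0.35874175]
wrist arm angle 0.4288754546113132 3976
side arm angle 0.3783512152559872 240
```

The arm is swinging back, so I hold position.

move_arm --motion '[[[0,0,0],[0,0,0]],[[0,0,0],[0,0,0]],[[0,0,0],[0,0,0]],[[0,0,0],[0,0,0]],[[0,0,0],[0,0,0]],[[0,0,0],[0,0,0]],[[0,0,0],[0,0,0]],[[0,0,0],[0,0,0]],[[0,0,0],[0,0,0]],[[0,0,0],[0,0,0]],[[0,0,0],[0,0,0]],[[0,0,0],[0,0,0]]]'

```text
clock: 8.2
ee_pos: [0.6311, -0.1237, 0.0593]
ee_rot: [[-0.336, 0.942, -0.0], [0.942, 0.336, 0.0], [0.0, 0.0, -1.0]]
force: [-0.4, -3.7, -0.1]
width: -0.0
finger_force: 1.5
```

move_arm --motion '[[[0,0,0],[0,0,0]],[[0,0,0],[0,0,0]],[[0,0,0],[0,0,0]],[[0,0,0],[0,0,0]],[[0,0,0],[0,0,0]],[[0,0,0],[0,0,0]],[[0,0,0],[0,0,0]],[[0,0,0],[0,0,0]],[[0,0,0],[0,0,0]],[[0,0,0],[0,0,0]],[[0,0,0],[0,0,0]],[[0,0,0],[0,0,0]]]'

```text
clock: 9.4
ee_pos: [0.6312, -0.1239, 0.0594]
ee_rot: [[-0.336, 0.942, 0.0], [0.942, 0.336, 0.0], [-0.0, 0.0, -1.0]]
force: [0.7, -4.7, -1.4]
width: 0.0
finger_force: 2.2
```

```bash
python3 chk.py 9 wrist side
```

```text
9.4 [ 0.10415624 -0.04153442] -4.636379109106459 [ 0.72395419 -4.66474154 -1.35092925]
wrist arm angle 1.1564829034447033 1741
side arm angle 0.992886756220894 240
```

View pics/w9.png

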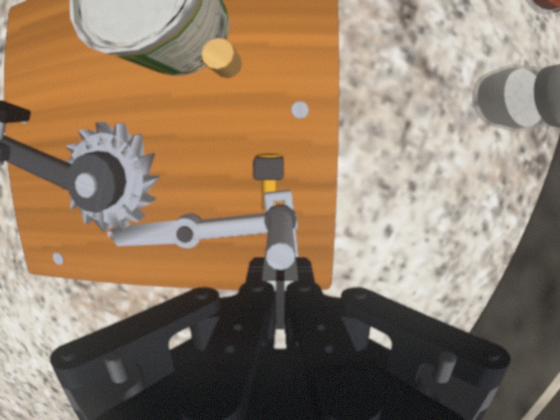

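The arm now points left ((85,185) to (0,140)), about 1.15 rad back, with the nose clear of the wheel. I'll hold a bit longer.

move_arm --motion '[[[0,0,0],[0,0,0]],[[0,0,0],[0,0,0]],[[0,0,0],[0,0,0]],[[0,0,0],[0,0,0]],[[0,0,0],[0,0,0]],[[0,0,0],[0,0,0]],[[0,0,0],[0,0,0]],[[0,0,0],[0,0,0]],[[0,0,0],[0,0,0]],[[0,0,0],[0,0,0]],[[0,0,0],[0,0,0]],[[0,0,0],[0,0,0]]]'

```text
clock: 10.7
ee_pos: [0.6311, -0.1239, 0.0593]
ee_rot: [[-0.336, 0.942, 0.0], [0.942, 0.336, 0.0], [0.0, 0.0, -1.0]]
force: [0.5, -3.7, 0.2]
width: 0.0
finger_force: 2.2
```

```bash
python3 chk.py 10 wrist side
```

```text
10.7 [ 0.10412517 -0.04151207] -3.610927688867764 [ 0.48922794 -3.659671    0.22130532]
wrist arm angle 1.1566242148247698 1744
side arm angle 0.9691899763067948 246
```

The arm is at rest fully back. I'll release the pawl, back off and go up.

move_arm --motion '[[[-2,0,0],[0,0,0]],[[-5,0,0],[0,0,0]],[[-10,0,0],[0,0,0]],[[-18,0,0],[0,0,0]],[[-25,0,-5],[0,0,0]],[[-25,0,-25],[0,0,0]],[[-20,0,-60],[0,0,0]],[[-5,-10,-95],[0,0,0]],[[15,-25,-115],[0,0,0]],[[35,-40,-120],[0,0,0]],[[45,-50,-120],[0,0,0]],[[45,-50,-120],[0,0,0]]]'

```text
clock: 12.0
ee_pos: [0.5682, -0.0975, 0.1804]
ee_rot: [[-0.338, 0.941, 0.001], [0.941, 0.338, -0.0], [-0.001, 0.001, -1.0]]
force: [-0.2, 0.6, -0.1]
width: -0.0
finger_force: 0.0
```

move_arm --motion '[[[0,0,0],[0,0,0]],[[0,0,0],[0,0,0]],[[0,0,0],[0,0,0]],[[0,0,0],[0,0,0]]]' --fingers 1

```text
clock: 12.4
ee_pos: [0.5692, -0.0986, 0.1789]
ee_rot: [[-0.336, 0.942, -0.0], [0.942, 0.336, 0.0], [0.001, -0.0, -1.0]]
force: [0.1, 0.7, 0.0]
width: 0.058
finger_force: 0.0
```

```bash
python3 - <<'E'
from h import *
s=readout.observe();print(s['clock'],s['ee_pos'],clamp(s['ee_pos']),s['qd'].round(3),s['width'])
p,d=save('wrist','w11')
P=wpts(d,s);c=clamp(P)
k=(P[...,2]>.08)&(P[...,2]<.096)&(np.hypot(c[...,0]-.047,c[...,1]-.085)<.04)
q=(c[k]*1000).astype(np.float32);print(q.min(0),q.max(0),cv2.minEnclosingCircle(q),np.median(P[k][:,2]))
E
```

```text
12.4 [ 0.56915888 -0.09861767  0.17894601] [0.05428361 0.00316937] [-0.001 -0.004 -0.003  0.004 -0.001 -0.001  0.001] 0.058023632503399106
[17.937407 55.571056] [ 73.9476  111.27897] ((46.33300018310547, 83.13180541992188), 28.71772003173828) 0.08603332863663031
```

View pics/w11.png

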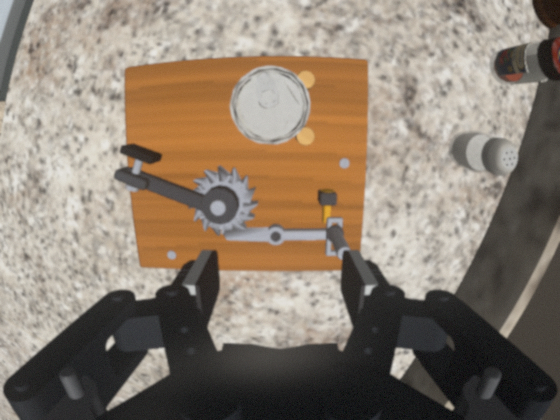

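The tin (271,105) is free, the pawl is back in the wheel (232,234) and the arm is back. I move over the tin and down.

move_arm --motion '[[[25,-3,0],[0,0,0]],[[60,-6,0],[0,0,0]],[[80,-8,0],[0,0,0]],[[80,-8,0],[0,0,0]],[[80,-8,15],[0,0,0]],[[80,-8,35],[0,0,0]],[[80,-8,60],[0,0,0]],[[80,-8,85],[0,0,0]],[[80,-8,105],[0,0,0]],[[80,-8,115],[0,0,0]],[[80,-8,118],[0,0,0]],[[80,-8,118],[0,0,0]]]' --fingers 1

```text
clock: 13.65
ee_pos: [0.5346, -0.0261, 0.0612]
ee_rot: [[-0.336, 0.942, -0.0], [0.942, 0.336, 0.0], [0.0, -0.0, -1.0]]
force: [0.0, 0.3, -0.1]
width: 0.0853
finger_force: 0.0
```

move_arm --motion '[[[0,0,0],[0,0,0]],[[0,0,0],[0,0,0]],[[0,0,0],[0,0,0]],[[0,0,0],[0,0,0]],[[0,0,0],[0,0,0]],[[0,0,0],[0,0,0]],[[0,0,0],[0,0,0]]]' --fingers 0.4 --force 30

```text
clock: 14.35
ee_pos: [0.5352, -0.0258, 0.0624]
ee_rot: [[-0.336, 0.942, 0.002], [0.942, 0.336, -0.0], [-0.001, 0.002, -1.0]]
force: [-0.1, -0.2, 6.7]
width: 0.0565
finger_force: 31.4
```

Gripped. Lift.

move_arm --motion '[[[0,0,-5],[0,0,0]],[[0,0,-15],[0,0,0]],[[0,0,-30],[0,0,0]],[[0,0,-45],[0,0,0]],[[0,0,-60],[0,0,0]],[[0,0,-72],[0,0,0]],[[0,0,-80],[0,0,0]],[[0,0,-80],[0,0,0]],[[0,0,-80],[0,0,0]]]' --fingers 0.4

```text
clock: 15.25
ee_pos: [0.5342, -0.0258, 0.1411]
ee_rot: [[-0.336, 0.942, -0.0], [0.942, 0.336, -0.0], [0.0, -0.0, -1.0]]
force: [0.5, -0.3, -1.8]
width: 0.0562
finger_force: 32.7
```

move_arm --motion '[[[15,7,0],[0,0,0]],[[45,21,0],[0,0,0]],[[80,38,0],[0,0,0]],[[115,55,0],[0,0,0]],[[150,71,0],[0,0,0]],[[185,88,0],[0,0,0]],[[220,105,0],[0,0,0]],[[250,119,0],[0,0,0]],[[272,130,0],[0,0,0]],[[287,137,0],[0,0,0]],[[287,137,0],[0,0,0]],[[287,137,0],[0,0,0]]]'

```text
clock: 16.45
ee_pos: [0.5668, 0.2897, 0.1406]
ee_rot: [[-0.336, 0.942, -0.001], [0.942, 0.336, -0.001], [-0.001, -0.001, -1.0]]
force: [-0.2, -1.0, -2.5]
width: 0.0565
finger_force: 32.8
```

```bash
python3 - <<'E'
from h import *
s=readout.observe();print(s['clock'],s['ee_pos'],s['force'],s['qd'].round(3))
p,d=save('scene','s12')
P=pts('scene',d)
k=(np.hypot(P[...,0]-s['ee_pos'][0],P[...,1]-s['ee_pos'][1])<.045)&(P[...,2]>.03)&(P[...,2]<.14)
print(np.percentile(P[k][:,2],[0,2,5,50]),k.sum())
E
```

```text
16.45 [0.56684764 0.28973614 0.1406013 ] [-0.20455226 -0.98068878 -2.52052862] [ 0.021 -0.011  0.012  0.006  0.001  0.001 -0.001]
[0.09591097 0.09725455 0.09871952 0.11881835] 655
```

View pics/s12.png

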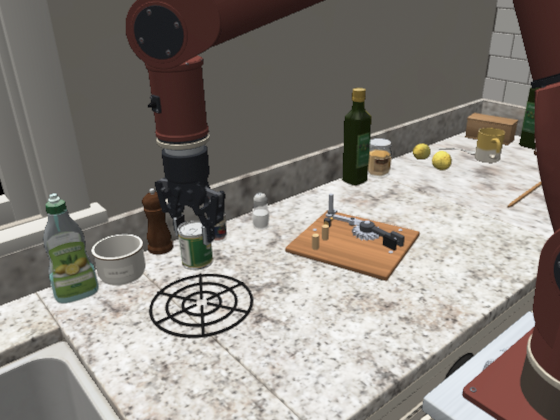

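The tin hangs upright at (196,245), over the trivet, with its underside at about 96 mm. I lower it 85 mm, then feel.

move_arm --motion '[[[0,0,10],[0,0,0]],[[0,0,30],[0,0,0]],[[0,0,50],[0,0,0]],[[0,0,68],[0,0,0]],[[0,0,78],[0,0,0]],[[0,0,83],[0,0,0]],[[0,0,84],[0,0,0]],[[0,0,85],[0,0,0]],[[0,0,85],[0,0,0]],[[0,0,85],[0,0,0]]]'

```text
clock: 17.5
ee_pos: [0.5673, 0.2909, 0.057]
ee_rot: [[-0.336, 0.942, 0.001], [0.942, 0.336, 0.0], [0.0, 0.001, -1.0]]
force: [0.7, -0.1, -3.0]
width: 0.0563
finger_force: 32.7
```

move_arm --motion '[[[0,0,1],[0,0,0]],[[0,0,2],[0,0,0]],[[0,0,2],[0,0,0]]]'

```text
clock: 17.8
ee_pos: [0.5669, 0.2905, 0.0542]
ee_rot: [[-0.336, 0.942, -0.0], [0.942, 0.336, -0.0], [-0.0, -0.0, -1.0]]
force: [-0.6, 1.0, -1.1]
width: 0.0563
finger_force: 32.7
```

move_arm --motion '[[[0,0,1],[0,0,0]],[[0,0,2],[0,0,0]],[[0,0,2],[0,0,0]]]'

```text
clock: 18.1
ee_pos: [0.567, 0.2907, 0.053]
ee_rot: [[-0.336, 0.942, 0.0], [0.942, 0.336, -0.0], [-0.0, 0.0, -1.0]]
force: [-1.5, -0.9, 5.0]
width: 0.0564
finger_force: 33.5
```

Down (the force went from -2 to +5 N). Open and retreat upward.

move_arm --motion '[[[0,0,0],[0,0,0]],[[0,0,0],[0,0,0]],[[0,0,0],[0,0,0]],[[0,0,0],[0,0,0]],[[0,0,0],[0,0,0]],[[0,0,0],[0,0,0]],[[0,0,0],[0,0,0]]]' --fingers 1

```text
clock: 18.8
ee_pos: [0.567, 0.2906, 0.0523]
ee_rot: [[-0.336, 0.942, -0.0], [0.942, 0.336, 0.0], [0.0, 0.0, -1.0]]
force: [0.1, -0.6, -0.4]
width: 0.0854
finger_force: 0.0
```

move_arm --motion '[[[0,0,-10],[0,0,0]],[[0,0,-30],[0,0,0]],[[0,0,-55],[0,0,0]],[[0,0,-85],[0,0,0]],[[0,0,-110],[0,0,0]],[[0,0,-130],[0,0,0]],[[0,0,-140],[0,0,0]],[[0,0,-140],[0,0,0]],[[0,0,-140],[0,0,0]]]'

```text
clock: 19.7
ee_pos: [0.5667, 0.2904, 0.1916]
ee_rot: [[-0.336, 0.942, -0.001], [0.942, 0.336, -0.0], [-0.0, -0.001, -1.0]]
force: [0.3, -0.6, 0.1]
width: 0.0855
finger_force: 0.0
```

```bash
python3 - <<'E'
from h import *
s=readout.observe();print(s['clock'],s['ee_pos'],s['force'],s['width'])
p,d=save('side','d13');p2,d2=save('scene','s13')
P=pts('scene',d2);k=(np.hypot(P[...,0]-.567,P[...,1]-.29)<.06)&(P[...,2]>.07)&(P[...,2]<.09)
print(P[k].min(0),P[k].max(0))
cv2.imwrite('pics/both.png',np.hstack([p[150:400,180:480],p2[150:400,130:430]])[:,:,::-1])
E
```

```text
19.7 [0.56667224 0.29037406 0.19162657] [ 0.30230277 -0.55661929  0.12747741] 0.0855024454856492
[0.53582647 0.26059258 0.07008909] [0.59641698 0.31815348 0.08313641]
```

View pics/both.png

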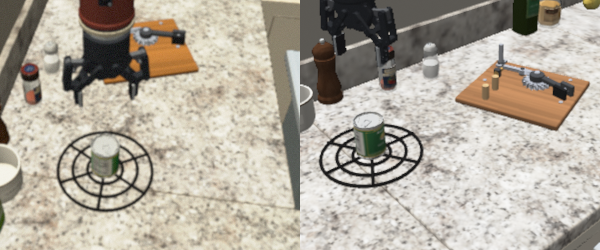

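The tin stands upright at the trivet's centre ((104,165) and (370,135) in the crops), the clamp arm is back, the jars are undisturbed and the gripper is clear.

```bash
python3 -c "
from station import robot
print(robot.close_job())"
```

```text
the job is handed in; nothing more can be done
None
```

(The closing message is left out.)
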